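Unstack the donated gift boxes onto their display boards

TASK

Take apart the two stacks of donated gift boxes and set every box, and the small white tin, on the display board of its own colour. Each must stand upright, right way up, in the middle of its board; the four boxes must also lie along their boards, long side with long side, with no edge hanging over. Set everything down gently: nothing may be dropped, or knocked off a stack or board.

Things in the scene. Friction and masses are not known exactly. Their poses are not given: they have to be found in the camera images.
- box_red_mid (a point): Centre (half-way up) of the red lidded gift box, rigid card with one cream ribbon band near its +x end, 90 x 62 x 46 mm (x long side, y short side, z height; z up); loose, plain straight sides; stands on the table at the start as the bottom of one of the two stacks.
- box_green_mid (a point): Centre (half-way up) of the green lidded gift box, rigid card with one cream ribbon band near its +x end, 90 x 62 x 46 mm (x long side, y short side, z height; z up); loose, plain straight sides; stands on the table at the start as the bottom of the other stack.
- box_blue_mid (a point): Centre (half-way up) of the blue lidded gift box, rigid card with one cream ribbon band near its +x end, 56 x 42 x 40 mm (x long side, y short side, z height; z up); loose, plain straight sides; starts on top of the red or the green box.
- box_yellow_mid (a point): Centre (half-way up) of the yellow lidded gift box, rigid card with one dark red ribbon band near its +x end, 56 x 42 x 40 mm (x long side, y short side, z height; z up); loose, plain straight sides; starts on top of whichever of the red and green boxes does not carry the blue one, and itself carries the white tin.
- tin_white_mid (a point): Centre (half-way up) of the small round white tin with a red stripe round it and a red dot on its lid, 32 mm in diameter, 34 mm high, axis z up; loose; starts on top of the yellow box.
- board_red_top (a point): Centre of the upper face of the flat display board with a red top, fixed to the table, 110 x 82 mm and 6 mm thick (upper face 6 mm above the table), x along its long side, y along its short side, z up: place of the red box.
- board_green_top (a point): Centre of the upper face of the flat display board with a green top, fixed to the table, 110 x 82 mm and 6 mm thick (upper face 6 mm above the table), x along its long side, y along its short side, z up: place of the green box.
- board_blue_top (a point): Centre of the upper face of the flat display board with a blue top, fixed to the table, 76 x 62 mm and 6 mm thick (upper face 6 mm above the table), x along its long side, y along its short side, z up: place of the blue box.
- board_yellow_top (a point): Centre of the upper face of the flat display board with a yellow top, fixed to the table, 76 x 62 mm and 6 mm thick (upper face 6 mm above the table), x along its long side, y along its short side, z up: place of the yellow box.
- board_white_top (a point): Centre of the upper face of the round display board with a white top and a thin black rim, fixed to the table, 52 mm in diameter and 6 mm thick (upper face 6 mm above the table), z up: place of the white tin.
Things that resemble listed ones, but are neither listed nor needed, are in the scene too. What is shaped like the part that bears box_green_mid but purple is not meant.

How it is judged:
By the outcome, as a careful person would: the job done as asked, in the order asked, and still so for the second after the job is handed in, with the robot touching nothing.
It also fails if it takes over 134 s, if anything falls off the work surface, if the arm or the gripper's body presses on something with over 40 N, if the wrist force passes 120 N, or if a joint passes its speed limit or range.

ROBOT

A 7-joint arm with a two-finger parallel gripper is mounted at the origin on the work surface. World frame = base frame: x ahead of the robot, y to its left, z up, the work surface at z = 0. Lengths are in m, angles in rad, forces in N, time in s.
With the tool pointing down it reaches from about 0.35 to 0.9 m from the base axis. Payload 8.1 kg.
Tool frame: the origin (TCP) lies between the finger pads; the fingertips stand ahead of it and the grasp point (between the pads) is the TCP (arm.nose_length is the z of the fingertips in the tool frame, in m); z points along the fingers, y is the line along which they close (so a half turn about z gives the same grasp; the last joint's range is limited). The gripper opens to 92 mm and grips with 3 to 60 N. Pads are 19 mm wide; open, the fingers measure 130 mm over their backs; the gripper's body (75 mm by 190 mm) begins 47 mm behind the grasp point.
Start: joints at [1.198, 0.434, 0.025, 1.573, -0.012, 1.134, -0.075], TCP at [0.167, -0.602, 0.246] pointing down, gripper open.
Joint ranges: [-2.62, 2.62], [-0.44, 2.09], [-1.27, 1.32], [0.08, 2.57], [-1.32, 4.46], [0.12, 2], [-2.74, 2.74]. Speed limits (rad/s): [2.22, 2.22, 3.01, 3.01, 3.14, 3.14, 3.14].

INTERFACE

Orientations are given as a rotation vector (axis times angle).
In Python, from cell import sensors, optics, arm gives the robot as it stands.
- The arm moves only by the tool arm_command, never from a script. Its argument "deltas" is one flat list of numbers, 7 for each row, row after row: the turn, a rotation vector about the world's x, y, z as a fraction of full scale, then the shift along the world's x, y, z as a fraction of full scale, then the finger opening in mm, from 0 to 91.8. In form: [wx, wy, wz, dx, dy, dz, fingers, wx, wy, wz, dx, dy, dz, fingers, ...]. A call has 1 to 20 rows; each row is the pose to reach, as a shift and turn from the pose commanded when the call began; what a row does not reach only later rows make up. Full scale, the value 1, is 1 m for a shift and 90 degrees for a turn. A row lasts 1/10 s, in which the tool goes at most 50 mm and 8.59 degrees, less where a joint would pass 70% of its speed; a pose out of reach is approached as far as the arm can. A call with a number of a shift or a turn outside -1 to 1 is refused whole. A call with a gripper value outside its range is refused whole. The fingers move at their own pace and stop on an object; "force" is the grip in N (left out, the last holds). Time passes only in rows, so rows that repeat a pose let the fingers close. It gives the time, the measured TCP pose, the force, the opening and the grip force at its end, in the units of the state.
- sensors.observe(): the state, without advancing time (a new reading comes with each control period).
- optics.get_image(name): name is "scene" or "top" or "wrist"; returns the picture (420x560x3 uint8, blue, green, red); there is no depth.
- optics.calibration(name): a dict with "camera_matrix" (3x3 intrinsics, pixels), "rvec" (rotation vector, rad) and "tvec" (3), from world to camera coordinates, as OpenCV has them. Camera axes: x right, y down, z forward; pixel columns grow to the right and rows downward; lengths in m; the calibration is good to about 2 mm. A picture is of the moment at which its call begins: read the wrist's pose just before it. calibration takes no time and is no camera call; for the wrist camera it gives the pose at the moment of the call.
- arm.sign_off(): hands the job in; it is judged then, once.
The state is a dict: "clock": time; "joints": joint angles; "dq": joint speeds; "joint_efforts": joint torques, N m; "position": TCP position; "ee_rot": TCP orientation; "force": force on the tool from outside, world axes, zero at the start; "ft_torque": the same for the moment, N m; "width": opening from 0.0 (shut) to 1.0 (fully open); "gripper_force": force on a finger pad.
Only numpy, scipy, OpenCV 4.12 (cv2) and the standard library are available. Lean on these libraries where they do the work, as an engineer would, in place of code of your own. Each camera call takes 0.05 s, during which the arm holds its last target. There are 200 camera calls.

## Working session

There is one attempt and no reset: what is moved stays moved. The work goes in short steps, Python scripts to look and compute and a tool call to move; the robot and the scene stay as the last step left them, time stands still between calls to the robot, and variables do not carry over. Pictures are saved under pics/ and viewed, at most 14 in all, crops included, and the job is handed in when it is done.

Besides the shell and the picture viewer there is one more tool, called after "Emit:" as a command line: name --argument value ..., lists and objects as JSON in quotes. arm_command: Moves the arm, as the interface text tells. Its arguments: {"type":"object","properties":{"deltas":{"type":"array","items":{"type":"number"}},"force":{"type":"number"}},"required":["deltas"]}

```bash
ls; mkdir -p pics; python3 - <<'E'
from cell import sensors, optics, arm
import cv2
s=sensors.observe(); print({k:s[k] for k in('clock','position','ee_rot','width')}, arm.nose_length)
for n in('scene','top'):
    cv2.imwrite(f'pics/{n}0.png',optics.get_image(n))
    c=optics.calibration(n); print(n,c)
E
```

```text
pics
{'clock': 0.0, 'position': array([ 0.1664151 , -0.60192294,  0.24493177]), 'ee_rot': array([-3.11150874e+00, -4.22233419e-01,  5.46123042e-04]), 'width': 1.0011447077151614} 0.019
scene {'camera_matrix': array([[384.92736467,   0.        , 280.99007881],
       [  0.        , 384.92736467, 205.7847437 ],
       [  0.        ,   0.        ,   1.        ]]), 'rvec': array([ 2.08107491,  0.68943438, -0.36747577]), 'tvec': array([-0.47515633, -0.10687243,  1.1934369 ])}
top {'camera_matrix': array([[385.83894113,   0.        , 279.60766428],
       [  0.        , 385.83894113, 207.68089326],
       [  0.        ,   0.        ,   1.        ]]), 'rvec': array([ 2.17937437, -2.21717178,  0.11128279]), 'tvec': array([0.03060928, 0.59571208, 0.9448036 ])}
```

View pics/scene0.png

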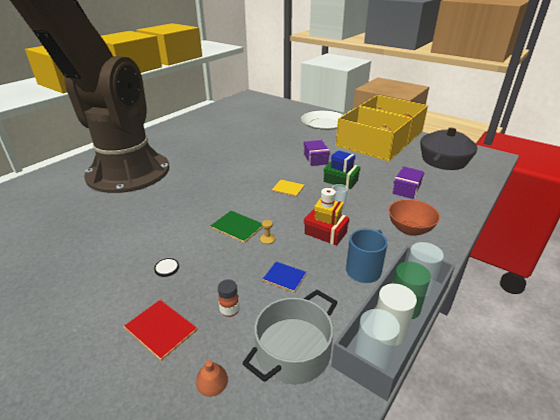

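View pics/top0.png

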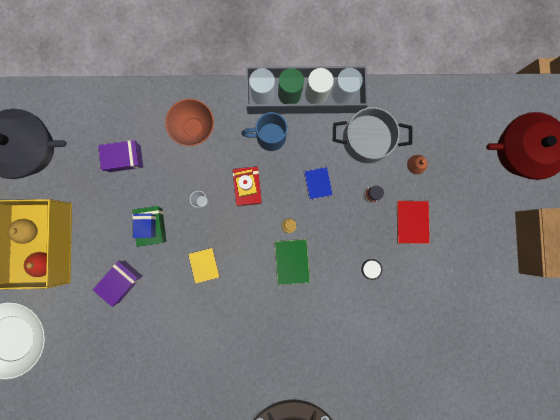

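The scene view shows the stacks: yellow with the tin on red at about (327,215), blue on green at (342,165). The top view shows the same stacks at (246,185) and (147,225). The boards in the top view are red (413,222), green (292,262), blue (318,183), yellow (204,266) and white (372,269). The purple boxes are distractors.

```bash
cat > h.py <<'E'
import cv2, numpy as np
from cell import sensors, optics, arm
HUE={'red':[(0,8),(172,180)],'green':[(50,80)],'blue':[(108,126)],'yellow':[(18,32)]}
def mask(img,c,smin=130,vmin=50):
    h=cv2.cvtColor(img,cv2.COLOR_BGR2HSV); m=np.zeros(h.shape[:2],np.uint8)
    for a,b in HUE[c]: m|=cv2.inRange(h,(a,smin,vmin),(b,255,255))
    return m
def ray(cal,px,z):
    """pixels -> world points on plane z"""
    R=cv2.Rodrigues(np.array(cal['rvec'],float))[0]; t=np.array(cal['tvec'],float).ravel()
    u=cv2.undistortPoints(np.array(px,float).reshape(-1,1,2),cal['camera_matrix'],None).reshape(-1,2)
    d=np.c_[u,np.ones(len(u))]@R; o=-R.T@t
    return o+d*((z-o[2])/d[:,2])[:,None]
def proj(cal,p):
    return cv2.projectPoints(np.array(p,float).reshape(-1,3),cal['rvec'],cal['tvec'],cal['camera_matrix'],None)[0].reshape(-1,2)
def rect(pts):
    """min area rect of xy points (mm) -> centre m, long, short mm, yaw deg of the long side"""
    (cx,cy),(w,h),a=cv2.minAreaRect((pts[:,:2]*1000).astype(np.float32))
    if w<h: w,h,a=h,w,a+90
    return np.round([cx/1000,cy/1000],4),round(w,1),round(h,1),round((a+90)%180-90,1)
def blobs(img,cal,c,z,amin=60,**k):
    out=[]
    for q in cv2.findContours(mask(img,c,**k),cv2.RETR_EXTERNAL,cv2.CHAIN_APPROX_NONE)[0]:
        if cv2.contourArea(q)>amin:
            m=q.reshape(-1,2).mean(0).round(); out.append((c,m.tolist(),cv2.contourArea(q))+rect(ray(cal,q,z)))
    return out
E
python3 - <<'E'
from h import *
s=sensors.observe()
for n in('top','scene'):
    c=optics.calibration(n); print(n,proj(c,[[0,0,0],s['position'],[.5,0,0],[.5,.3,0]]).round().tolist())
c=optics.calibration('top'); im=cv2.imread('pics/top0.png')
for k in HUE:
    for z in (.006,.046,.086):
        print('z',z)
        for b in blobs(im,c,k,z):
            if b[2]<3000: print(*b)
g=cv2.cvtColor(im,cv2.COLOR_BGR2GRAY)
m=cv2.inRange(im,(200,200,200),(255,255,255))
for q in cv2.findContours(m,cv2.RETR_EXTERNAL,cv2.CHAIN_APPROX_NONE)[0]:
    if 60<cv2.contourArea(q)<900:
        (x,y),r=cv2.minEnclosingCircle(q); print('white',x,y,r,ray(c,[[x,y]],.006).round(4),ray(c,[[x,y]],.12).round(4))
E
```

```text
top [[292.0, 451.0], [616.0, 420.0], [288.0, 246.0], [169.0, 248.0]]
scene [[128.0, 171.0], [-189.0, 218.0], [251.0, 230.0], [316.0, 181.0]]
z 0.006
red [36.0, 264.0] 395.0 [0.4659 0.6273] 56.9 48.6 1.4
red [413.0, 222.0] 1242.5 [ 0.5563 -0.3198] 107.9 80.5 -2.7
red [246.0, 183.0] 378.5 [0.6547 0.1029] 94.7 64.0 4.8
red [417.0, 165.0] 138.5 [ 0.7043 -0.3364] 44.9 43.7 -58.4
red [190.0, 125.0] 1514.0 [0.8261 0.2449] 121.3 110.5 50.3
z 0.046
red [36.0, 264.0] 395.0 [0.4684 0.6037] 54.6 46.6 1.4
red [413.0, 222.0] 1242.5 [ 0.5551 -0.3047] 103.5 77.2 -2.7
red [246.0, 183.0] 378.5 [0.6495 0.1007] 90.9 61.4 4.8
red [417.0, 165.0] 138.5 [ 0.697  -0.3207] 43.1 41.9 -58.4
red [190.0, 125.0] 1514.0 [0.8139 0.2369] 116.3 106.0 50.3
z 0.086
red [36.0, 264.0] 395.0 [0.4709 0.58  ] 52.3 44.6 1.4
red [413.0, 222.0] 1242.5 [ 0.5539 -0.2897] 99.1 73.9 -2.7
red [246.0, 183.0] 378.5 [0.6442 0.0985] 87.0 58.8 4.8
red [417.0, 165.0] 138.5 [ 0.6897 -0.3049] 41.2 40.2 -58.4
red [190.0, 125.0] 1514.0 [0.8016 0.2289] 111.4 101.5 50.3
z 0.006
green [293.0, 261.0] 1074.5 [ 0.4603 -0.0094] 104.8 75.7 3.3
green 
[... 937 characters left out ...]
 225.0] 131.5 [5.506e-01 2.000e-04] 31.7 31.6 88.9
yellow [246.0, 186.0] 118.0 [0.6507 0.1028] 47.3 42.6 10.6
z 0.086
yellow [203.0, 265.0] 679.5 [0.462  0.1998] 68.2 55.8 13.5
yellow [289.0, 225.0] 131.5 [0.5496 0.0023] 30.3 30.3 88.9
yellow [246.0, 186.0] 118.0 [0.6454 0.1005] 45.2 40.7 10.6
white 14.5 363.5 17.902612686157227 [[0.2289 0.6698 0.006 ]] [[0.2636 0.5974 0.12  ]]
white 371.6831970214844 268.9427490234375 8.383833885192871 [[ 0.438  -0.2104  0.006 ]] [[ 0.4484 -0.1801  0.12  ]]
white 245.0 181.5 6.800835609436035 [[0.6656 0.1069 0.006 ]] [[0.6494 0.1002 0.12  ]]
white 320.68951416015625 79.44355010986328 12.218657493591309 [[ 0.9316 -0.0936  0.006 ]] [[ 0.8844 -0.077   0.12  ]]
```

Emit:
arm_command --deltas '[-0.0, 0, -0.117, 0.45, 0.7, 0.055, 91, 0, 0, -0.117, 0.45, 0.7, 0.055, 91, 0, 0, -0.117, 0.45, 0.7, 0.055, 91, 0, 0, -0.117, 0.45, 0.7, 0.055, 91, 0, 0, -0.117, 0.45, 0.7, 0.055, 91, 0, 0, -0.117, 0.45, 0.7, 0.055, 91, 0, 0, -0.117, 0.45, 0.7, 0.055, 91, 0, 0, -0.117, 0.45, 0.7, 0.055, 91, 0, 0, -0.117, 0.45, 0.7, 0.055, 91, 0, 0, -0.117, 0.45, 0.7, 0.055, 91, 0, 0, -0.117, 0.45, 0.7, 0.055, 91, 0, 0, -0.117, 0.45, 0.7, 0.055, 91, 0, 0, -0.117, 0.45, 0.7, 0.055, 91, 0, 0, -0.117, 0.45, 0.7, 0.055, 91, 0, 0, -0.117, 0.45, 0.7, 0.055, 91, 0, 0, -0.117, 0.45, 0.7, 0.055, 91, 0, 0, -0.117, 0.45, 0.7, 0.055, 91, 0, 0, -0.117, 0.45, 0.7, 0.055, 91, 0, 0, -0.117, 0.45, 0.7, 0.055, 91, 0, 0, -0.117, 0.45, 0.7, 0.055, 91]'

```text
clock: 2.1
position: [0.6161, 0.096, 0.3003]
ee_rot: [3.138, 0.132, -0.001]
force: [0.1, 0.3, 0.1]
width: 0.994
gripper_force: 0.0
```

```bash
cat >> h.py <<'E'
def tool():
    """position, heading of tool x (deg), tilt from straight down (deg), opening mm"""
    s=sensors.observe(); R=cv2.Rodrigues(np.array(s['ee_rot']))[0]
    return s['position'].round(4).tolist(), round(np.degrees(np.arctan2(R[1,0],R[0,0])),2), round(np.degrees(np.arccos(-R[2,2])),2), round(s['width']*91.8,1), round(s['clock'],2)
def snap(n,name):
    cal=optics.calibration(n); im=optics.get_image(n); cv2.imwrite(f'pics/{name}.png',im); return im,cal
E
python3 - <<'E'
from h import *
print(tool(),sensors.observe()['joints'].round(2))
im,c=snap('wrist','w1'); R=cv2.Rodrigues(c['rvec'])[0]
print('cam at',-R.T@c['tvec'],'axis',R[2],c['camera_matrix'][0])
for k,z in(('red',.046),('yellow',.086)):
    for b in blobs(im,c,k,z,amin=200): print(*b)
E
```

```text
([0.6161, 0.096, 0.3003], np.float64(4.84), np.float64(0.08), 91.2, 2.1) [-0.01  0.42 -0.34  1.47  0.15  1.27 -1.85]
cam at [0.69773715 0.10444262 0.43873645] axis [-0.30269355 -0.02563602 -0.9527431 ] [291.7476052    0.         279.29390923]
red [533.0, 238.0] 2667.5 [ 0.5701 -0.2791] 97.5 73.1 -1.6
red [277.0, 166.0] 2199.5 [0.6413 0.1021] 69.6 61.6 5.0
red [277.0, 128.0] 328.5 [0.6903 0.1062] 60.8 8.7 -85.1
yellow [404.0, 353.0] 2524.0 [ 0.3896 -0.1085] 412.1 23.9 -85.1
yellow [124.0, 310.0] 585.0 [0.4274 0.3003] 86.8 33.3 -8.4
yellow [435.0, 309.0] 577.0 [ 0.4647 -0.1343] 87.8 32.5 20.8
yellow [203.0, 264.0] 677.5 [0.5013 0.1946] 61.1 49.4 13.4
yellow [339.0, 228.0] 482.5 [0.5762 0.0152] 40.7 28.1 46.7
yellow [277.0, 166.0] 1186.0 [0.6471 0.1027] 43.2 41.9 11.3
```

View pics/w1.png

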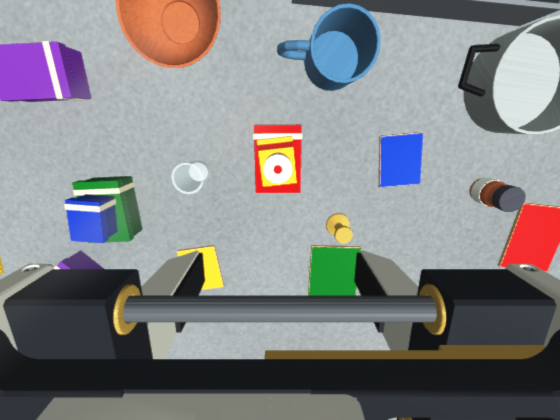

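The wrist view shows the red stack at (277,160), with the tin's red dot at (278,169) and the glass at (190,177). The gripper's fingers are at the lower edge.

```bash
cat >> h.py <<'E'
def union(im,cal,c,z,xy,r=.07,amin=5,**k):
    """rectangle round all pieces of a colour within r of xy, seen on plane z (grown by half a pixel each side ignored)"""
    ps=[]
    for q in cv2.findContours(mask(im,c,**k),cv2.RETR_EXTERNAL,cv2.CHAIN_APPROX_NONE)[0]:
        if cv2.contourArea(q)<amin: continue
        p=ray(cal,q,z)
        if np.linalg.norm(p[:,:2].mean(0)-xy)<r: ps.append(p)
    return rect(np.vstack(ps)) if ps else None
def tintop(im,cal,z,xy,r=.05):
    out=[]
    m=cv2.inRange(im,(180,180,180),(255,255,255))
    for q in cv2.findContours(m,cv2.RETR_EXTERNAL,cv2.CHAIN_APPROX_NONE)[0]:
        if cv2.contourArea(q)<150: continue
        (x,y),R=cv2.minEnclosingCircle(ray(cal,q,z)[:,:2].astype(np.float32)*1000)
        if np.hypot(x/1000-xy[0],y/1000-xy[1])<r: out.append((round(x/1000,4),round(y/1000,4),round(2*R,1)))
    return out
E
python3 - <<'E'
from h import *
c=optics.calibration('wrist'); im=cv2.imread('pics/w1.png')
print('red',union(im,c,'red',.046,(.65,.1)),'yel',union(im,c,'yellow',.086,(.65,.1)),'tin',tintop(im,c,.12,(.65,.1)))
m=mask(im,'red'); 
for q in cv2.findContours(m,cv2.RETR_LIST,cv2.CHAIN_APPROX_NONE)[0]:
    p=ray(c,q,.12)[:,:2].mean(0)
    if abs(p-[.65,.1]).max()<.03: print(cv2.contourArea(q),q.reshape(-1,2).mean(0),p)
print('green',union(im,c,'green',.046,(.56,.33)),'blue',union(im,c,'blue',.086,(.55,.337)))
E
python3 -c "
import cv2;i=cv2.imread('pics/w1.png');a=cv2.resize(i[110:210,227:327],(600,600),interpolation=cv2.INTER_NEAREST);cv2.imwrite('pics/w1c.png',a)"
```

```text
red (array([0.6508, 0.1027]), 88.3, 61.6, 5.0) yel (array([0.6532, 0.1036]), 55.4, 41.9, 11.3) tin [(0.6499, 0.1022, 31.8), (0.6834, 0.1113, 64.6)]
38.0 [277.2 169.1] [0.64939802 0.10243283]
1399.5 [277.48251748 166.33566434] [0.65216338 0.10234862]
2199.5 [276.93908629 165.81218274] [0.65249244 0.10296163]
green (array([0.5593, 0.34  ]), 91.8, 67.9, 8.1) blue (array([0.5607, 0.3346]), 63.2, 57.8, 0.0)
```

View pics/w1c.png

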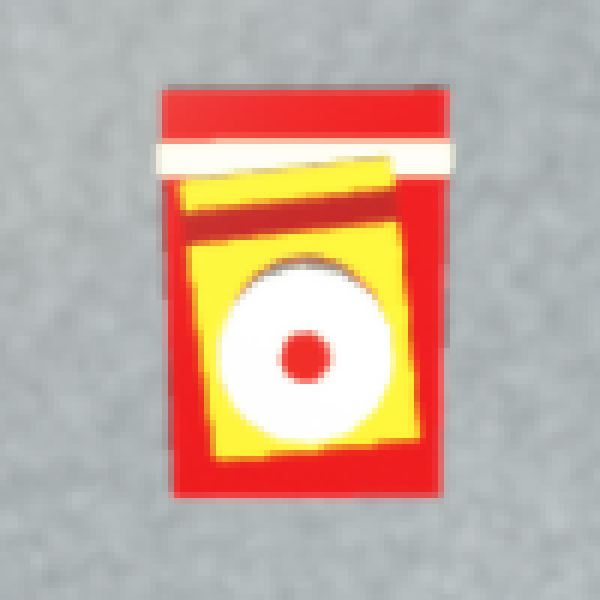

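The crop confirms it: the tin is centred at (305,357) in the crop, the yellow box is turned slightly against the red one, and both are centred. Now I'll grasp the tin.

Emit:
arm_command --deltas '[0, 0, 0, 0.0334, 0.0063, -0.1, 70, 0, 0, 0, 0.0334, 0.0063, -0.1, 60, 0, 0, 0, 0.0334, 0.0063, -0.1, 60, 0, 0, 0, 0.0334, 0.0063, -0.1, 60, 0, 0, 0, 0.0334, 0.0063, -0.13, 60, 0, 0, 0, 0.0334, 0.0063, -0.15, 60, 0, 0, 0, 0.0334, 0.0063, -0.17, 60, 0, 0, 0, 0.0334, 0.0063, -0.18, 60, 0, 0, 0, 0.0334, 0.0063, -0.19, 60, 0, 0, 0, 0.0334, 0.0063, -0.19, 60, 0, 0, 0, 0.0334, 0.0063, -0.19, 50, 0, 0, 0, 0.0334, 0.0063, -0.19, 44, 0, 0, 0, 0.0334, 0.0063, -0.19, 40, 0, 0, 0, 0.0334, 0.0063, -0.19, 38, 0, 0, 0, 0.0334, 0.0063, -0.19, 36, 0, 0, 0, 0.0334, 0.0063, -0.19, 34, 0, 0, 0, 0.0334, 0.0063, -0.19, 32, 0, 0, 0, 0.0334, 0.0063, -0.19, 28, 0, 0, 0, 0.0334, 0.0063, -0.19, 25, 0, 0, 0, 0.0334, 0.0063, -0.19, 25]' --force 12

```text
clock: 4.15
position: [0.65, 0.1038, 0.1107]
ee_rot: [3.139, 0.135, -0.0]
force: [-0.2, -0.2, -0.2]
width: 0.346
gripper_force: 12.0
```

Emit:
arm_command --deltas '[0, 0, 0, 0, 0, 0.02, 25, 0, 0, 0, 0, 0, 0.06, 25, 0, 0, 0, 0, 0, 0.1, 25, 0, 0, 0, 0, 0, 0.14, 25, 0, 0, 0, -0.03, -0.04, 0.14, 25, 0, 0, 0, -0.05, -0.08, 0.14, 25, 0, 0, 0, -0.08, -0.12, 0.14, 25, 0, 0, 0, -0.11, -0.16, 0.14, 25, 0, 0, 0, -0.135, -0.2, 0.14, 25, 0, 0, 0, -0.16, -0.24, 0.14, 25, 0, 0, 0, -0.19, -0.28, 0.14, 25, 0, 0, 0, -0.205, -0.304, 0.13, 25, 0, 0, 0, -0.212, -0.314, 0.11, 25, 0, 0, 0, -0.212, -0.314, 0.09, 25, 0, 0, 0, -0.212, -0.314, 0.09, 25, 0, 0, 0, -0.212, -0.314, 0.09, 25]'

```text
clock: 5.75
position: [0.4381, -0.2096, 0.201]
ee_rot: [-3.138, -0.136, 0.001]
force: [0.5, 0.2, -0.2]
width: 0.346
gripper_force: 12.0
```

```bash
python3 - <<'E'
from h import *
print(tool())
im,c=snap('wrist','w2')
print('white board',tintop(im,c,.006,(.438,-.21),.06))
for k,xy in(('red',(.556,-.32)),('green',(.46,-.009)),('blue',(.66,-.08))): print(k,union(im,c,k,.006,xy,.03,amin=300))
E
```

```text
([0.4381, -0.2096, 0.201], np.float64(4.97), np.float64(0.04), 31.8, 5.75)
white board [(0.3902, -0.2114, 729.5)]
red (array([ 0.5562, -0.3192]), 108.2, 80.0, -1.6)
green (array([ 0.4606, -0.0063]), 106.9, 78.9, 3.1)
blue None
```

View pics/w2.png

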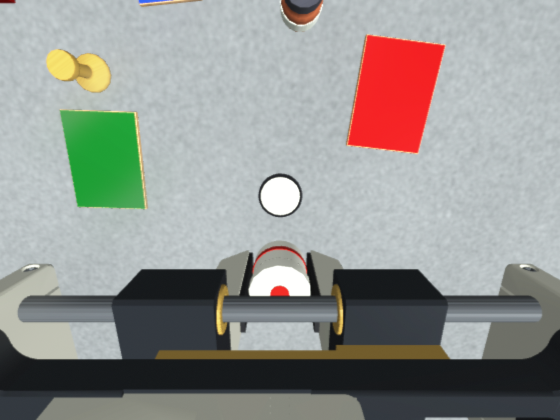

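The tin is upright in the fingers. The white board is at (280,196), with the red board at (395,95) and green at (105,160).

```bash
python3 - <<'E'
from h import *
c=optics.calibration('wrist'); im=cv2.imread('pics/w2.png')[150:240,230:330]
m=cv2.inRange(im,(235,235,235),(255,255,255)); q=max(cv2.findContours(m,0,1)[0],key=cv2.contourArea)
p=ray(c,q.reshape(-1,2)+[230,150],.006); print(cv2.minEnclosingCircle(p[:,:2].astype(np.float32)*1000))
E
```

```text
((438.5759582519531, -208.51513671875), 22.358423233032227)
```

Emit:
arm_command --deltas '[0, 0, 0, 0.001, 0.001, -0.04, 25, 0, 0, 0, 0.001, 0.001, -0.08, 25, 0, 0, 0, 0.001, 0.001, -0.12, 25, 0, 0, 0, 0.001, 0.001, -0.145, 25, 0, 0, 0, 0.001, 0.001, -0.155, 25, 0, 0, 0, 0.001, 0.001, -0.162, 25, 0, 0, 0, 0.001, 0.001, -0.167, 25, 0, 0, 0, 0.001, 0.001, -0.169, 25, 0, 0, 0, 0.001, 0.001, -0.17, 25, 0, 0, 0, 0.001, 0.001, -0.17, 25, 0, 0, 0, 0.001, 0.001, -0.17, 25]'

```text
clock: 6.9
position: [0.4392, -0.2093, 0.0312]
ee_rot: [3.138, 0.135, 0.001]
force: [-0.4, 0.7, -0.8]
width: 0.342
gripper_force: 12.0
```

Emit:
arm_command --deltas '[0, 0, 0, 0, 0, -0.0007, 25, 0, 0, 0, 0, 0, -0.0007, 33, 0, 0, 0, 0, 0, -0.0007, 36, 0, 0, 0, 0, 0, -0.0007, 42, 0, 0, 0, 0, 0, -0.0007, 54, 0, 0, 0, 0, 0, 0, 60, 0, 0, 0, 0, 0, 0.03, 60, 0, 0, 0, 0, 0, 0.08, 60, 0, 0, 0, 0, 0, 0.13, 60, 0, 0, 0, 0, 0, 0.18, 60, 0, 0, 0.03, 0.03, 0.04, 0.22, 60, 0, 0, 0.05, 0.05, 0.08, 0.22, 60, 0, 0, 0.07, 0.08, 0.12, 0.22, 60, 0, 0, 0.07, 0.1, 0.16, 0.22, 60, 0, 0, 0.07, 0.13, 0.2, 0.22, 60, 0, 0, 0.07, 0.15, 0.24, 0.22, 60, 0, 0, 0.07, 0.18, 0.28, 0.22, 60, 0, 0, 0.07, 0.205, 0.305, 0.2, 60, 0, 0, 0.07, 0.213, 0.312, 0.18, 60, 0, 0, 0.07, 0.213, 0.312, 0.18, 60]'

```text
clock: 8.9
position: [0.6505, 0.1036, 0.2068]
ee_rot: [3.126, 0.31, -0.009]
force: [-0.1, 0.8, 0.0]
width: 0.653
gripper_force: 0.0
```

```bash
python3 - <<'E'
from h import *
print(tool())
im,c=snap('wrist','w3')
print('red',union(im,c,'red',.046,(.65,.1)),'yel',union(im,c,'yellow',.086,(.65,.1),.04))
print('green',union(im,c,'green',.006,(.46,-.006),.04,amin=300),'blue',union(im,c,'blue',.006,(.66,-.08),.04))
im,c=snap('top','t3')
print('tin',tintop(im,c,.04,(.4386,-.209),.04), 'yel',union(im,c,'yellow',.086,(.65,.1),.04))
E
```

```text
([0.6505, 0.1036, 0.2068], np.float64(11.34), np.float64(0.34), 60.0, 8.9)
red (array([0.6523, 0.1031]), 92.0, 61.4, 5.1) yel (array([0.6559, 0.1043]), 59.8, 41.7, 11.4)
green (array([ 0.4628, -0.0012]), 75.9, 46.1, -78.5) blue (array([ 0.6603, -0.0775]), 72.7, 59.2, 9.9)
tin [(0.44, -0.2024, 45.3)] yel None
```

View pics/w3.png

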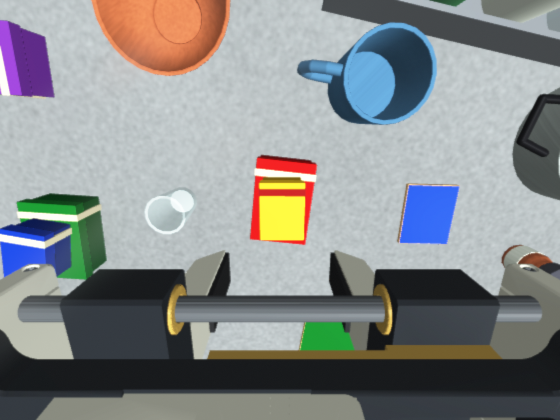

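The tin is off the stack and the yellow box sits undisturbed on the red one at (283,205). The blue board is at (428,213). Now I'll grasp the yellow box.

Emit:
arm_command --deltas '[0, 0, 0, 0.0025, 0.0003, -0.04, 60, 0, 0, 0, 0.0025, 0.0003, -0.08, 60, 0, 0, 0, 0.0025, 0.0003, -0.1, 60, 0, 0, 0, 0.0025, 0.0003, -0.12, 60, 0, 0, 0, 0.0025, 0.0003, -0.13, 60, 0, 0, 0, 0.0025, 0.0003, -0.137, 60, 0, 0, 0, 0.0025, 0.0003, -0.137, 60, 0, 0, 0, 0.0025, 0.0003, -0.137, 54, 0, 0, 0, 0.0025, 0.0003, -0.137, 50, 0, 0, 0, 0.0025, 0.0003, -0.137, 48, 0, 0, 0, 0.0025, 0.0003, -0.137, 46, 0, 0, 0, 0.0025, 0.0003, -0.137, 44, 0, 0, 0, 0.0025, 0.0003, -0.137, 42, 0, 0, 0, 0.0025, 0.0003, -0.137, 40, 0, 0, 0, 0.0025, 0.0003, -0.137, 36, 0, 0, 0, 0.0025, 0.0003, -0.137, 36]' --force 15

```text
clock: 10.6
position: [0.6546, 0.1029, 0.0738]
ee_rot: [3.126, 0.307, 0.0]
force: [1.1, -0.9, 2.0]
width: 0.453
gripper_force: 15.0
```

Emit:
arm_command --deltas '[0, 0, 0, 0, 0, 0.01, 36, 0, 0, 0, 0, 0, 0.04, 36, 0, 0, 0, 0, 0, 0.08, 36, 0, 0, 0, 0, 0, 0.12, 36, 0, 0, 0.024, -0.03, 0.017, 0.15, 36, 0, 0, 0.024, -0.07, 0.04, 0.15, 36, 0, 0, 0.024, -0.11, 0.06, 0.15, 36, 0, 0, 0.024, -0.15, 0.083, 0.15, 36, 0, 0, 0.024, -0.18, 0.1, 0.15, 36, 0, 0, 0.024, -0.198, 0.11, 0.14, 36, 0, 0, 0.024, -0.198, 0.11, 0.13, 36, 0, 0, 0.024, -0.198, 0.11, 0.13, 36, 0, 0, 0.024, -0.198, 0.11, 0.13, 36, 0, 0, 0.024, -0.198, 0.11, 0.13, 36]'

```text
clock: 12.0
position: [0.4575, 0.2127, 0.204]
ee_rot: [-3.12, -0.364, -0.001]
force: [-0.6, -0.0, -1.6]
width: 0.457
gripper_force: 15.0
```

```bash
cat >> h.py <<'E'
def look(name,*items):
    print(tool()); im,c=snap('wrist',name)
    for k,z,xy,r in items: print(k,z,union(im,c,k,z,xy,r))
E
python3 - <<'E'
from h import *
look('w4',('yellow',.006,(.456,.213),.04),('green',.006,(.46,-.006),.04),('blue',.006,(.66,-.08),.04),('red',.046,(.65,.1),.06))
E
```

```text
([0.4575, 0.2127, 0.204], np.float64(13.3), np.float64(0.03), 42.0, 12.0)
yellow 0.006 (array([0.436 , 0.2093]), 115.9, 110.1, 13.4)
green 0.006 (array([ 0.4605, -0.0061]), 107.8, 78.8, 3.2)
blue 0.006 None
red 0.046 (array([0.6374, 0.1085]), 75.9, 73.6, 5.1)
```

View pics/w4.png

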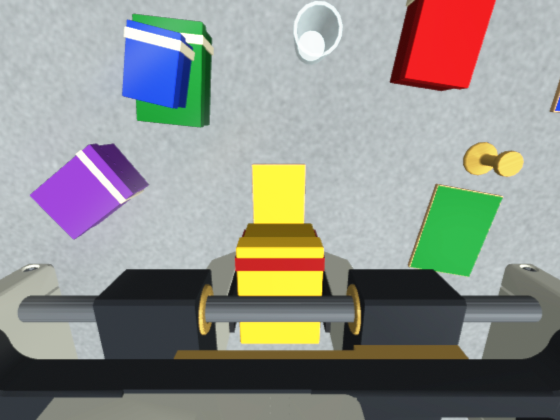

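The yellow box is held level. The far end of the yellow board shows at columns 252–306 from row 165, and the rest is hidden by the box. I can find its centre from that end edge.

```bash
python3 - <<'E'
from h import *
c=optics.calibration('wrist'); im=cv2.imread('pics/w4.png'); m=mask(im,'yellow'); m[218:]=0; m[:150]=0
q=max(cv2.findContours(m,0,1)[0],key=cv2.contourArea).reshape(-1,2); p=ray(c,q,.006)[:,:2]
th=np.radians(13.4); u=np.array([np.cos(th),np.sin(th)]); v=np.array([-u[1],u[0]])
a=p@u; b=p@v; print(b.max()-b.min(), rect(p)); print('centre',(a.max()+.0007-.038)*u+(b.max()+b.min())/2*v)
im,c=snap('top','t4'); print(union(im,c,'green',.046,(.557,.335),.06),union(im,c,'blue',.086,(.55,.337),.06),'tin',tintop(im,c,.04,(.4386,-.209),.04))
im,c=snap('wrist','w4b'); print(union(im,c,'green',.046,(.557,.335),.06,vmin=80))
E
```

```text
0.060513033410329056 (array([0.4615, 0.2168]), 62.7, 60.5, 13.4)
centre [0.45569885 0.2153873 ]
(array([0.5559, 0.3402]), 87.7, 63.5, 7.5) (array([0.5556, 0.3368]), 53.7, 48.0, 0.3) tin [(0.4401, -0.2022, 44.8)]
(array([0.5563, 0.3406]), 88.8, 67.3, 7.5)
```

Emit:
arm_command --deltas '[0, 0, 0, -0.001, 0.002, -0.04, 36, 0, 0, 0, -0.001, 0.002, -0.08, 36, 0, 0, 0, -0.001, 0.002, -0.12, 36, 0, 0, 0, -0.001, 0.002, -0.145, 36, 0, 0, 0, -0.001, 0.002, -0.155, 36, 0, 0, 0, -0.001, 0.002, -0.162, 36, 0, 0, 0, -0.001, 0.002, -0.167, 36, 0, 0, 0, -0.001, 0.002, -0.169, 36, 0, 0, 0, -0.001, 0.002, -0.17, 36, 0, 0, 0, -0.001, 0.002, -0.17, 36]'

```text
clock: 13.15
position: [0.4559, 0.2154, 0.0343]
ee_rot: [-3.12, -0.366, -0.002]
force: [-0.0, -0.1, -0.5]
width: 0.455
gripper_force: 15.0
```

Emit:
arm_command --deltas '[0, 0, 0, 0, 0, -0.0007, 36, 0, 0, 0, 0, 0, -0.0007, 43, 0, 0, 0, 0, 0, -0.0007, 46, 0, 0, 0, 0, 0, -0.0007, 52, 0, 0, 0, 0, 0, -0.0007, 60, 0, 0, 0, 0, 0, 0, 60, 0, 0, 0, 0, 0, 0.03, 60, 0, 0, 0, 0, 0, 0.08, 70, 0, 0, 0, 0, 0, 0.13, 80, 0, 0, 0, 0, 0, 0.17, 84, 0, 0, -0.03, 0.03, -0.017, 0.17, 84, 0, 0, -0.06, 0.07, -0.04, 0.17, 84, 0, 0, -0.092, 0.11, -0.064, 0.17, 84, 0, 0, -0.092, 0.15, -0.087, 0.17, 84, 0, 0, -0.092, 0.18, -0.104, 0.17, 84, 0, 0, -0.092, 0.195, -0.1125, 0.17, 84, 0, 0, -0.092, 0.195, -0.1125, 0.17, 84, 0, 0, -0.092, 0.195, -0.1125, 0.17, 84, 0, 0, -0.092, 0.195, -0.1125, 0.17, 84]'

```text
clock: 15.05
position: [0.6493, 0.104, 0.2038]
ee_rot: [-3.138, -0.143, 0.001]
force: [-0.6, 0.2, 0.3]
width: 0.914
gripper_force: 0.0
```

```bash
python3 - <<'E'
from h import *
look('w5',('red',.046,(.65,.1),.06),('yellow',.046,(.456,.214),.05))
im,c=snap('top','t5'); print(union(im,c,'yellow',.046,(.456,.213),.06),union(im,c,'red',.046,(.65,.1),.06))
E
```

```text
([0.6493, 0.104, 0.2038], np.float64(5.21), np.float64(0.05), 83.9, 15.05)
red 0.046 (array([0.6522, 0.103 ]), 91.2, 61.5, 5.0)
yellow 0.046 (array([0.4611, 0.1933]), 74.5, 34.7, -34.0)
(array([0.4588, 0.2067]), 70.8, 58.8, 13.7) None
```

View pics/w5.png

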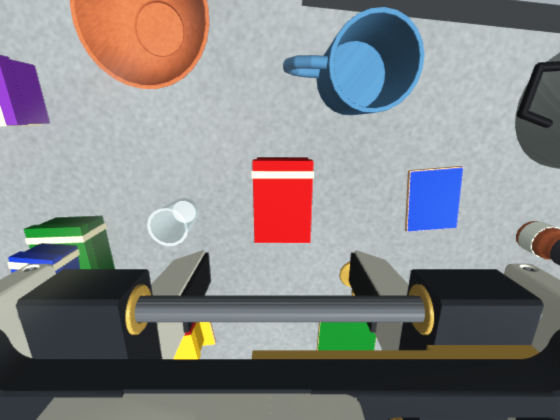

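The red box is clear at (282,200) and the glass at (175,218) stands well to the side. Now I'll grasp the red box.

Emit:
arm_command --deltas '[0, 0, 0, 0, 0, -0.04, 84, 0, 0, 0, 0, 0, -0.08, 84, 0, 0, 0, 0, 0, -0.11, 84, 0, 0, 0, 0, 0, -0.135, 84, 0, 0, 0, 0, 0, -0.155, 84, 0, 0, 0, 0, 0, -0.165, 84, 0, 0, 0, 0, 0, -0.17, 84, 0, 0, 0, 0, 0, -0.17, 76, 0, 0, 0, 0, 0, -0.17, 70, 0, 0, 0, 0, 0, -0.17, 68, 0, 0, 0, 0, 0, -0.17, 66, 0, 0, 0, 0, 0, -0.17, 64, 0, 0, 0, 0, 0, -0.17, 62, 0, 0, 0, 0, 0, -0.17, 60, 0, 0, 0, 0, 0, -0.17, 56, 0, 0, 0, 0, 0, -0.17, 56]' --force 22

```text
clock: 16.75
position: [0.6507, 0.1022, 0.034]
ee_rot: [3.138, 0.139, 0.001]
force: [0.6, -2.5, 5.6]
width: 0.672
gripper_force: 22.0
```

Emit:
arm_command --deltas '[0, 0, 0, 0, 0, 0.01, 56, 0, 0, 0, 0, 0, 0.04, 56, 0, 0, 0, 0, 0, 0.09, 56, 0, 0, 0, 0, 0, 0.14, 56, 0, 0, 0, 0, 0, 0.18, 56, 0, 0, -0.02, -0.01, -0.04, 0.18, 56, 0, 0, -0.04, -0.02, -0.08, 0.18, 56, 0, 0, -0.06, -0.03, -0.13, 0.18, 56, 0, 0, -0.08, -0.04, -0.18, 0.18, 56, 0, 0, -0.08, -0.05, -0.22, 0.18, 56, 0, 0, -0.08, -0.06, -0.26, 0.18, 56, 0, 0, -0.08, -0.07, -0.3, 0.18, 56, 0, 0, -0.08, -0.08, -0.35, 0.18, 56, 0, 0, -0.08, -0.09, -0.39, 0.18, 56, 0, 0, -0.08, -0.0945, -0.415, 0.18, 56, 0, 0, -0.08, -0.0945, -0.4215, 0.18, 56, 0, 0, -0.08, -0.0945, -0.4215, 0.18, 56, 0, 0, -0.08, -0.0945, -0.4215, 0.18, 56]'

```text
clock: 18.55
position: [0.5567, -0.3166, 0.2138]
ee_rot: [-3.14, 0.054, -0.0]
force: [0.3, 0.1, -1.6]
width: 0.673
gripper_force: 22.0
```

```bash
cat >> h.py <<'E'
def endcentre(im,c,col,L,xy,yaw,z=.006,win=None):
    """board centre from its visible +x end: L length"""
    m=mask(im,col); 
    if win: k=np.zeros_like(m); k[win[0]:win[1]]=255; m&=k
    best=None
    for q in cv2.findContours(m,0,1)[0]:
        p=ray(c,q,z)[:,:2]
        if cv2.contourArea(q)>200 and np.linalg.norm(p.mean(0)-xy)<.06: best=p
    th=np.radians(yaw); u=np.array([np.cos(th),np.sin(th)]); v=np.array([-u[1],u[0]]); a=best@u; b=best@v
    return 'width',b.max()-b.min(),'centre',((a.max()+.0007-L/2)*u+(b.max()+b.min())/2*v).round(4),rect(best)
E
python3 - <<'E'
from h import *
look('w6',('red',.006,(.556,-.32),.1))
E
```

```text
([0.5567, -0.3166, 0.2138], np.float64(-1.97), np.float64(0.09), 61.8, 18.55)
red 0.006 (array([ 0.5593, -0.3146]), 166.9, 102.7, 88.1)
```

View pics/w6.png

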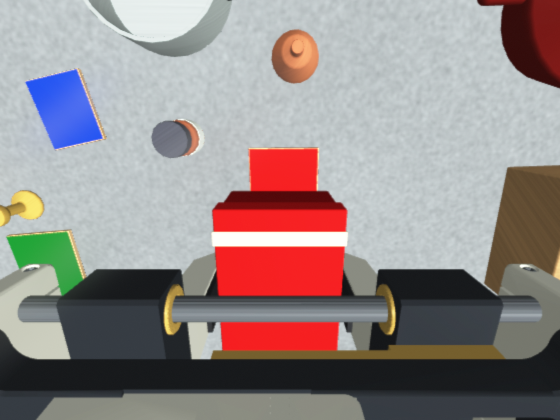

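The red box is held level over its board, whose far end shows at columns 249–318, row 149.

```bash
python3 - <<'E'
from h import *
c=optics.calibration('wrist'); im=cv2.imread('pics/w6.png')
for y in(-1.6,-2.3): print(endcentre(im,c,'red',.11,(.58,-.32),y,win=(135,187)))
E
```

```text
('width', np.float64(0.08042408347224933), 'centre', array([ 0.5563, -0.3191]), (array([ 0.5883, -0.3199]), 80.5, 44.8, 88.1))
('width', np.float64(0.08056667084494074), 'centre', array([ 0.5567, -0.3187]), (array([ 0.5883, -0.3199]), 80.5, 44.8, 88.1))
```

Emit:
arm_command --deltas '[0, 0, 0, 0, 0, -0.04, 56, 0, 0, 0, 0, 0, -0.08, 56, 0, 0, 0, 0, 0, -0.12, 56, 0, 0, 0, 0, 0, -0.15, 56, 0, 0, 0, 0, 0, -0.16, 56, 0, 0, 0, 0, 0, -0.16, 56, 0, 0, 0, 0, 0, -0.16, 56, 0, 0, 0, 0, 0, -0.16, 56]'

```text
clock: 19.4
position: [0.5574, -0.319, 0.0558]
ee_rot: [3.14, -0.057, 0.005]
force: [-0.6, -0.0, -1.4]
width: 0.674
gripper_force: 22.0
```

Emit:
arm_command --deltas '[0, 0, 0, -0.0007, 0, -0.006, 56, 0, 0, 0, -0.0007, 0, -0.01, 56, 0, 0, 0, -0.0007, 0, -0.0125, 56, 0, 0, 0, -0.0007, 0, -0.0135, 56, 0, 0, 0, -0.0007, 0, -0.014, 56, 0, 0, 0, -0.0007, 0, -0.014, 56]'

```text
clock: 20.0
position: [0.555, -0.3188, 0.0401]
ee_rot: [3.141, -0.058, -0.001]
force: [-2.6, 1.1, 2.9]
width: 0.671
gripper_force: 22.0
```

Emit:
arm_command --deltas '[0, 0, 0, 0, 0, 0, 61, 0, 0, 0, 0, 0, 0, 64, 0, 0, 0, 0, 0, 0, 68, 0, 0, 0, 0, 0, 0, 76, 0, 0, 0, 0, 0, 0, 80, 0, 0, 0, 0, 0, 0.03, 80, 0, 0, 0, 0, 0, 0.08, 80, 0, 0, 0, 0, 0, 0.13, 80, 0, 0, 0, 0, 0, 0.18, 75, 0, 0, 0, 0, 0.04, 0.21, 70, 0, 0, 0.02, 0, 0.09, 0.21, 65, 0, 0, 0.04, 0, 0.14, 0.21, 65, 0, 0, 0.06, 0, 0.19, 0.21, 65, 0, 0, 0.08, 0, 0.24, 0.21, 65, 0, 0, 0.08, 0, 0.29, 0.21, 65, 0, 0, 0.08, 0, 0.34, 0.21, 65, 0, 0, 0.08, -0.01, 0.39, 0.21, 65, 0, 0, 0.08, -0.02, 0.44, 0.21, 65, 0, 0, 0.08, -0.02, 0.49, 0.21, 65, 0, 0, 0.08, -0.02, 0.53, 0.21, 65]'

```text
clock: 22.0
position: [0.5345, 0.2142, 0.2501]
ee_rot: [-3.138, -0.142, -0.001]
force: [-0.0, -0.3, -0.2]
width: 0.708
gripper_force: 0.0
```

Emit:
arm_command --deltas '[0, 0, 0, 0, 0.04, 0, 65, 0, 0, 0, 0, 0.08, 0, 65, 0, 0, 0, 0, 0.11, 0, 65, 0, 0, 0, 0, 0.125, 0, 65, 0, 0, 0, 0, 0.125, 0, 65, 0, 0, 0, 0, 0.125, 0, 65]'

```text
clock: 22.6
position: [0.5357, 0.3347, 0.2495]
ee_rot: [3.137, 0.138, -0.0]
force: [-0.5, -0.8, 0.3]
width: 0.712
gripper_force: 0.0
```

```bash
python3 - <<'E'
from h import *
look('w7',('green',.046,(.556,.34),.06),('blue',.086,(.555,.337),.06),('yellow',.046,(.456,.214),.05))
im,c=snap('top','t7'); print('top red',union(im,c,'red',.052,(.556,-.319),.05))
E
```

```text
([0.5357, 0.3347, 0.2495], np.float64(5.05), np.float64(0.08), 65.3, 22.6)
green 0.046 (array([0.5565, 0.3443]), 89.1, 60.6, 7.5)
blue 0.086 (array([0.5574, 0.3434]), 56.7, 41.1, 0.3)
yellow 0.046 (array([0.4694, 0.2276]), 77.5, 55.2, 15.9)
top red (array([ 0.5545, -0.3065]), 102.8, 84.1, -2.3)
```

View pics/w7.png

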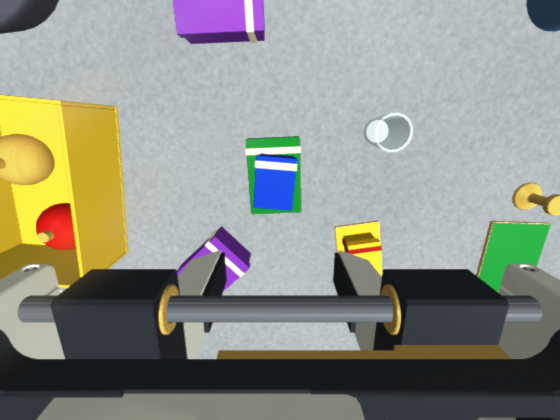

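The blue box at (275,183) sits on the green one at (273,175), and the measured sizes match. The yellow box sits on its board at (360,245). Now I'll grasp the blue box.

Emit:
arm_command --deltas '[0, 0, -0.053, 0.0215, 0.008, -0.04, 62, 0, 0, -0.053, 0.0215, 0.008, -0.08, 60, 0, 0, -0.053, 0.0215, 0.008, -0.11, 60, 0, 0, -0.053, 0.0215, 0.008, -0.14, 60, 0, 0, -0.053, 0.0215, 0.008, -0.16, 60, 0, 0, -0.053, 0.0215, 0.008, -0.17, 60, 0, 0, -0.053, 0.0215, 0.008, -0.176, 60, 0, 0, -0.053, 0.0215, 0.008, -0.176, 60, 0, 0, -0.053, 0.0215, 0.008, -0.176, 60]'

```text
clock: 23.6
position: [0.5574, 0.3444, 0.0749]
ee_rot: [-3.141, -0.008, -0.002]
force: [-0.9, -0.5, 1.1]
width: 0.654
gripper_force: 0.0
```

Emit:
arm_command --deltas '[0, 0, 0, 0, -0.0005, -0.001, 54, 0, 0, 0, 0, -0.0005, -0.001, 50, 0, 0, 0, 0, -0.0005, -0.001, 48, 0, 0, 0, 0, -0.0005, -0.001, 46, 0, 0, 0, 0, -0.0005, -0.001, 44, 0, 0, 0, 0, -0.0005, -0.001, 42, 0, 0, 0, 0, -0.0005, -0.001, 40, 0, 0, 0, 0, -0.0005, -0.001, 36, 0, 0, 0, 0, -0.0005, -0.001, 36, 0, 0, 0, 0, -0.0005, -0.001, 36]' --force 15

```text
clock: 24.6
position: [0.5568, 0.3437, 0.0728]
ee_rot: [3.142, 0.009, 0.0]
force: [-0.1, -1.4, 1.2]
width: 0.457
gripper_force: 15.0
```

Emit:
arm_command --deltas '[0, 0, 0, 0, 0, 0.01, 36, 0, 0, 0, 0, 0, 0.04, 36, 0, 0, 0, 0, 0, 0.09, 36, 0, 0, 0, 0, 0, 0.14, 36, 0, 0, 0, 0, 0, 0.15, 36, 0, 0, 0.03, 0.01, -0.04, 0.15, 36, 0, 0, 0.06, 0.02, -0.08, 0.15, 36, 0, 0, 0.09, 0.03, -0.12, 0.15, 36, 0, 0, 0.107, 0.04, -0.165, 0.15, 36, 0, 0, 0.107, 0.05, -0.21, 0.15, 36, 0, 0, 0.107, 0.06, -0.255, 0.15, 36, 0, 0, 0.107, 0.07, -0.3, 0.15, 36, 0, 0, 0.107, 0.08, -0.34, 0.15, 36, 0, 0, 0.107, 0.09, -0.38, 0.15, 36, 0, 0, 0.107, 0.1, -0.41, 0.14, 36, 0, 0, 0.107, 0.1026, -0.4215, 0.13, 36, 0, 0, 0.107, 0.1026, -0.4215, 0.13, 36, 0, 0, 0.107, 0.1026, -0.4215, 0.13, 36, 0, 0, 0.107, 0.1026, -0.4215, 0.13, 36]'

```text
clock: 26.5
position: [0.6594, -0.075, 0.2034]
ee_rot: [-3.128, -0.278, -0.001]
force: [-0.6, 0.2, -1.4]
width: 0.453
gripper_force: 15.0
```

```bash
python3 - <<'E'
from h import *
look('w8',('red',.052,(.556,-.319),.06))
c=optics.calibration('wrist'); im=cv2.imread('pics/w8.png')
m=mask(im,'blue')
for q in cv2.findContours(m,0,1)[0]:
    if cv2.contourArea(q)>200: print(cv2.boundingRect(q),rect(ray(c,q,.006)))
E
```

```text
([0.6594, -0.075, 0.2034], np.float64(10.14), np.float64(0.08), 41.6, 26.5)
red 0.052 (array([ 0.5346, -0.3312]), 54.1, 33.7, 10.3)
(239, 322, 81, 21) (array([ 0.4686, -0.1076]), 110.3, 33.2, -79.7)
(236, 271, 88, 25) (array([ 0.5441, -0.0941]), 113.5, 35.4, -79.8)
(236, 165, 88, 91) (array([ 0.6393, -0.077 ]), 113.0, 109.8, 10.2)
```

View pics/w8.png

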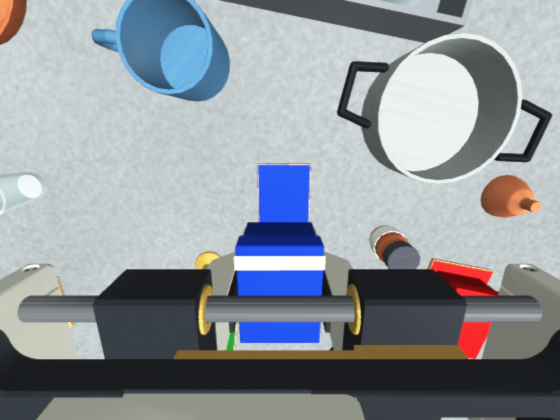

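The blue box is held level. The far end of the blue board shows at columns 258–310, row 165, and the jar at (395,248) is beyond the gripper's reach to the side.

```bash
python3 - <<'E'
from h import *
c=optics.calibration('wrist'); im=cv2.imread('pics/w8.png')
print(endcentre(im,c,'blue',.076,(.68,-.075),9.9,win=(150,217)))
p=[ray(c,[[395,248]],z)[0] for z in(0,.08)]; print(p)
E
```

```text
('width', np.float64(0.0587740459044748), 'centre', array([ 0.6591, -0.078 ]), (array([ 0.6655, -0.077 ]), 61.3, 58.8, 10.2))
[array([ 0.61666829, -0.23063153,  0.        ]), array([ 0.64546833, -0.19061701,  0.08      ])]
```

Emit:
arm_command --deltas '[0, 0, 0, 0.0005, 0, -0.04, 36, 0, 0, 0, 0.0005, 0, -0.08, 36, 0, 0, 0, 0.0005, 0, -0.12, 36, 0, 0, 0, 0.0005, 0, -0.14, 36, 0, 0, 0, 0.0005, 0, -0.15, 36, 0, 0, 0, 0.0005, 0, -0.15, 36, 0, 0, 0, 0.0005, 0, -0.15, 36]'

```text
clock: 27.25
position: [0.6609, -0.0771, 0.0543]
ee_rot: [3.13, 0.274, 0.003]
force: [0.2, -0.2, -1.2]
width: 0.457
gripper_force: 15.0
```

Emit:
arm_command --deltas '[0, 0, 0, -0.001, -0.0005, -0.008, 36, 0, 0, 0, -0.001, -0.0005, -0.014, 36, 0, 0, 0, -0.001, -0.0005, -0.0175, 36, 0, 0, 0, -0.001, -0.0005, -0.019, 36, 0, 0, 0, -0.001, -0.0005, -0.0197, 36, 0, 0, 0, -0.001, -0.0005, -0.0197, 36]'

```text
clock: 27.85
position: [0.6589, -0.0783, 0.0331]
ee_rot: [3.13, 0.273, 0.0]
force: [0.3, -0.3, -0.2]
width: 0.456
gripper_force: 15.0
```

Emit:
arm_command --deltas '[0, 0, 0, 0, 0, -0.0006, 38, 0, 0, 0, 0, 0, -0.0006, 43, 0, 0, 0, 0, 0, -0.0006, 46, 0, 0, 0, 0, 0, -0.0006, 52, 0, 0, 0, 0, 0, -0.0006, 60, 0, 0, 0, 0, 0, 0, 60, 0, 0, 0, 0, 0, 0.03, 60, 0, 0, 0, 0, 0, 0.08, 70, 0, 0, 0, 0, 0, 0.13, 84, 0, 0, 0, 0, 0, 0.17, 84, 0, 0, -0.028, -0.01, 0.04, 0.17, 84, 0, 0, -0.028, -0.02, 0.08, 0.17, 84, 0, 0, -0.028, -0.03, 0.12, 0.17, 84, 0, 0, -0.028, -0.04, 0.165, 0.17, 84, 0, 0, -0.028, -0.05, 0.21, 0.17, 84, 0, 0, -0.028, -0.06, 0.255, 0.17, 84, 0, 0, -0.028, -0.07, 0.3, 0.17, 84, 0, 0, -0.028, -0.08, 0.34, 0.17, 84, 0, 0, -0.028, -0.09, 0.38, 0.17, 84, 0, 0, -0.028, -0.1025, 0.4225, 0.17, 84]'

```text
clock: 29.85
position: [0.5561, 0.3453, 0.2031]
ee_rot: [3.135, 0.203, 0.001]
force: [0.6, 0.3, -0.1]
width: 0.911
gripper_force: 0.0
```

Emit:
arm_command --deltas '[0, 0, 0, 0, 0, 0, 84, 0, 0, 0, 0, 0, 0, 84, 0, 0, 0, 0, 0, 0, 84]'

```text
clock: 30.15
position: [0.557, 0.3429, 0.2029]
ee_rot: [3.134, 0.202, 0.0]
force: [1.1, -0.4, 0.6]
width: 0.917
gripper_force: 0.0
```

```bash
python3 - <<'E'
from h import *
look('w9',('green',.046,(.556,.34),.06))
im,c=snap('top','t9'); print('top blue',union(im,c,'blue',.046,(.66,-.078),.05))
E
```

```text
([0.557, 0.3429, 0.2029], np.float64(7.37), np.float64(0.07), 84.2, 30.15)
green 0.046 (array([0.5578, 0.3445]), 91.1, 60.8, 7.4)
top blue (array([ 0.6545, -0.0743]), 69.5, 56.3, 9.9)
```

View pics/w9.png

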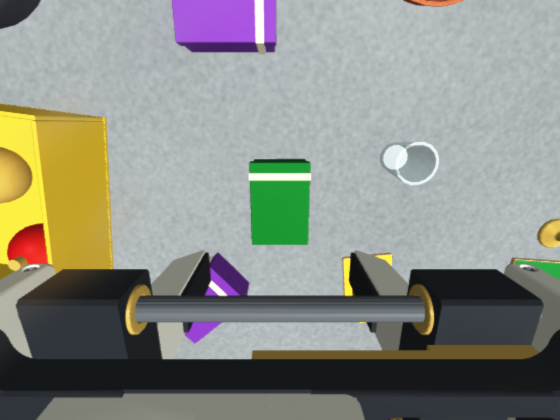

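The green box is clear at (280,203); the purple box and the bin are out of the fingers' way. Now I'll grasp the green box.

Emit:
arm_command --deltas '[0, 0, 0, 0, 0, -0.04, 84, 0, 0, 0, 0, 0, -0.08, 84, 0, 0, 0, 0, 0, -0.11, 84, 0, 0, 0, 0, 0, -0.135, 84, 0, 0, 0, 0, 0, -0.155, 84, 0, 0, 0, 0, 0, -0.165, 84, 0, 0, 0, 0, 0, -0.169, 84, 0, 0, 0, 0, 0, -0.169, 76, 0, 0, 0, 0, 0, -0.169, 70, 0, 0, 0, 0, 0, -0.169, 68, 0, 0, 0, 0, 0, -0.169, 66, 0, 0, 0, 0, 0, -0.169, 64, 0, 0, 0, 0, 0, -0.169, 62, 0, 0, 0, 0, 0, -0.169, 60, 0, 0, 0, 0, 0, -0.169, 56, 0, 0, 0, 0, 0, -0.169, 56]' --force 22

```text
clock: 31.85
position: [0.5566, 0.3437, 0.0343]
ee_rot: [3.134, 0.203, 0.0]
force: [0.8, -3.5, 5.8]
width: 0.675
gripper_force: 22.0
```

Emit:
arm_command --deltas '[0, 0, 0, 0, 0, 0.01, 56, 0, 0, 0, 0, 0, 0.04, 56, 0, 0, 0, 0, 0, 0.09, 56, 0, 0, 0, 0, 0, 0.14, 56, 0, 0, 0, 0, 0, 0.18, 56, 0, 0, -0.02, -0.01, -0.04, 0.18, 56, 0, 0, -0.04, -0.02, -0.08, 0.18, 56, 0, 0, -0.047, -0.03, -0.12, 0.18, 56, 0, 0, -0.047, -0.045, -0.165, 0.18, 56, 0, 0, -0.047, -0.06, -0.21, 0.18, 56, 0, 0, -0.047, -0.07, -0.255, 0.18, 56, 0, 0, -0.047, -0.08, -0.3, 0.18, 56, 0, 0, -0.047, -0.09, -0.335, 0.18, 56, 0, 0, -0.047, -0.0962, -0.35, 0.18, 56, 0, 0, -0.047, -0.0962, -0.35, 0.18, 56, 0, 0, -0.047, -0.0962, -0.35, 0.18, 56, 0, 0, -0.047, -0.0962, -0.35, 0.18, 56]'

```text
clock: 33.55
position: [0.4606, -0.0042, 0.2143]
ee_rot: [-3.139, -0.091, -0.001]
force: [0.7, 0.5, -2.0]
width: 0.672
gripper_force: 22.0
```

```bash
python3 - <<'E'
from h import *
look('w10',('blue',.046,(.66,-.078),.06))
c=optics.calibration('wrist'); im=cv2.imread('pics/w10.png')
print(endcentre(im,c,'green',.11,(.49,-.006),3.2,win=(135,187)))
E
```

```text
([0.4606, -0.0042, 0.2143], np.float64(3.34), np.float64(0.06), 61.7, 33.55)
blue 0.046 (array([ 0.6332, -0.0724]), 56.6, 40.0, -83.3)
('width', np.float64(0.07867420655445373), 'centre', array([ 0.4595, -0.0063]), (array([ 0.4918, -0.0045]), 78.8, 43.7, -86.6))
```

View pics/w10.png

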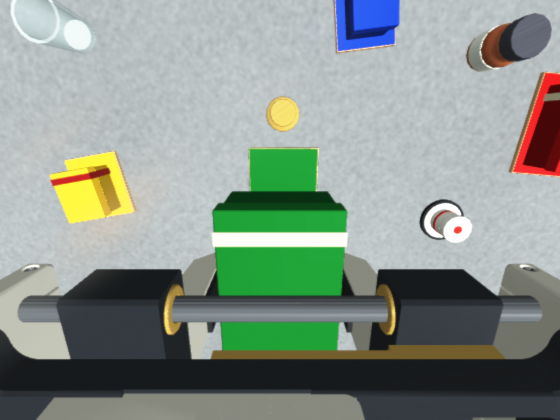

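The green box is level over its board, whose far end shows at columns 249–318. The tin at (457,228) stands on the white board. Descending.

Emit:
arm_command --deltas '[0, 0, 0, 0, 0, -0.04, 56, 0, 0, 0, 0, 0, -0.08, 56, 0, 0, 0, 0, 0, -0.12, 56, 0, 0, 0, 0, 0, -0.15, 56, 0, 0, 0, 0, 0, -0.16, 56, 0, 0, 0, 0, 0, -0.16, 56, 0, 0, 0, 0, 0, -0.16, 56, 0, 0, 0, 0, 0, -0.16, 56]'

```text
clock: 34.4
position: [0.4614, -0.0055, 0.0555]
ee_rot: [3.14, 0.088, 0.004]
force: [0.1, 0.4, -1.9]
width: 0.676
gripper_force: 22.0
```

Emit:
arm_command --deltas '[0, 0, 0, -0.0007, -0.0003, -0.006, 56, 0, 0, 0, -0.0007, -0.0003, -0.01, 56, 0, 0, 0, -0.0007, -0.0003, -0.0125, 56, 0, 0, 0, -0.0007, -0.0003, -0.0135, 56, 0, 0, 0, -0.0007, -0.0003, -0.014, 56, 0, 0, 0, -0.0007, -0.0003, -0.014, 56]'

```text
clock: 35.0
position: [0.4593, -0.0062, 0.0402]
ee_rot: [3.14, 0.088, -0.0]
force: [-1.4, 0.0, 3.0]
width: 0.672
gripper_force: 22.0
```

Emit:
arm_command --deltas '[0, 0, 0, 0, 0, 0, 61, 0, 0, 0, 0, 0, 0, 64, 0, 0, 0, 0, 0, 0, 68, 0, 0, 0, 0, 0, 0, 76, 0, 0, 0, 0, 0, 0, 80, 0, 0, 0, 0, 0, 0.03, 80, 0, 0, 0, 0, 0, 0.08, 80, 0, 0, 0, 0, 0, 0.13, 80, 0, 0, 0, 0, 0, 0.18, 80, 0, 0, 0, -0.02, -0.01, 0.23, 80, 0, 0, 0, -0.04, -0.02, 0.27, 80, 0, 0, 0, -0.06, -0.02, 0.31, 80, 0, 0, 0, -0.08, -0.02, 0.31, 80, 0, 0, 0, -0.08, -0.02, 0.31, 80, 0, 0, 0, -0.08, -0.02, 0.31, 80]'

```text
clock: 36.5
position: [0.3795, -0.0263, 0.3499]
ee_rot: [3.14, 0.088, 0.001]
force: [0.6, -0.5, -0.5]
width: 0.871
gripper_force: 0.0
```

```bash
python3 - <<'E'
from h import *
print(tool()); im,c=snap('wrist','w11')
snap('top','t11')
R=cv2.Rodrigues(c['rvec'])[0]; print(-R.T@c['tvec'])
E
```

```text
([0.3795, -0.0263, 0.3499], np.float64(3.19), np.float64(0.04), 79.9, 36.5)
[ 0.46104876 -0.02025911  0.48835098]
```

View pics/w11.png

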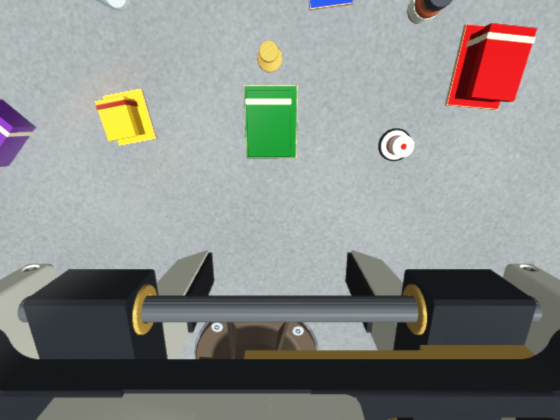

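The final wrist view shows the green box on its board at (271,120), the yellow at (122,118), the red at (495,65) and the tin upright at (397,146). I'll do one numeric check using the ribbons and the tin's dot.

```bash
python3 - <<'E'
from h import *
B={'red':((.5565,-.319),-2,.052,30),'green':((.46,-.0062),3.2,.052,30),'blue':((.6592,-.0778),9.9,.046,0),'yellow':((.456,.2147),13.4,.046,0)}
for cam,f in(('wrist','w11'),('top','t11')):
    c=optics.calibration(cam); im=cv2.imread(f'pics/{f}.png'); h=cv2.cvtColor(im,cv2.COLOR_BGR2HSV)
    for k,(xy,yaw,z,d) in B.items():
        m=cv2.inRange(h,(0,0,190),(180,70,255)) if k!='yellow' else cv2.inRange(h,(0,120,60),(9,255,220))|cv2.inRange(h,(172,120,60),(180,255,220))
        th=np.radians(yaw); u=np.array([np.cos(th),np.sin(th)]); v=np.array([-u[1],u[0]])
        for q in cv2.findContours(m,0,1)[0]:
            p=ray(c,q,z)[:,:2]-xy
            if cv2.contourArea(q)>12 and np.linalg.norm(p.mean(0))<.05:
                a=p@u*1000;b=p@v*1000; print(cam,k,'along %.1f..%.1f across %.1f..%.1f'%(a.min(),a.max(),b.min(),b.max()),'yaw err',rect(p)[3]-yaw)
    m=mask(im,'red')
    for q in cv2.findContours(m,cv2.RETR_LIST,1)[0]:
        p=ray(c,q,.04)[:,:2].mean(0)
        if np.linalg.norm(p-[.4386,-.2085])<.012: print(cam,'tin dot',p,cv2.contourArea(q))
E
```

```text
wrist red along 3.6..13.0 across -35.1..-26.7 yaw err 31.2
wrist red along 10.8..45.7 across -45.8..35.6 yaw err 78.7
wrist green along 25.4..32.0 across -28.2..34.4 yaw err -89.9
wrist green along -5.3..49.9 across -45.8..-34.8 yaw err 4.5
wrist yellow along 10.2..19.8 across -34.0..23.4 yaw err -94.7
wrist tin dot [ 0.43890418 -0.20627436] 14.5
top red along 25.8..31.5 across -29.7..29.7 yaw err 91.1
top green along 25.6..32.4 across -28.9..29.5 yaw err -89.9
top blue along 14.2..21.3 across -21.0..20.3 yaw err -90.30000000000001
top yellow along 14.1..19.3 across -26.2..21.1 yaw err -89.30000000000001
top tin dot [ 0.43839473 -0.20941666] 4.0
```

```bash
python3 -c "
from cell import arm
print(arm.sign_off())"
```

```text
the job is handed in; nothing more can be done
None
```

The four boxes and the white tin are each upright on the board of their own colour, centred to about 2–3 mm by the last camera check; I handed the job in at about 37 s of the 134 s allowed.

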